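# Seat a flanged bush with one turn of the bench fly press

## Robot

A 7-joint arm with a two-finger parallel gripper is mounted at the origin on the work surface. World frame = base frame: x ahead of the robot, y to its left, z up, the work surface at z = 0. Lengths are in mm, angles in rad, forces in N, time in s.
With the tool pointing down it reaches from about 350 to 900 mm from the base axis. Payload 7.2 kg.
Tool frame: the origin (TCP) lies on the centre line of the jaws, within the pads' length; the fingertips stand 8 mm ahead of it and the grasp point (between the pads) lies 11 mm behind it; z points along the fingers, y is the line along which they close (so a half turn about z gives the same grasp; the last joint's range is limited). The gripper opens to 85 mm and grips with 20 to 120 N. Pads are 22 mm wide; open, the fingers measure 114 mm over their backs; the gripper's body (76 mm by 85 mm) begins 54 mm behind the grasp point. The pads swing forward as they close: fully open they stand 13 mm farther back than shut.
Start: joints at [1.102, 0.411, -0.013, 1.596, 0.006, 1.134, -0.082], TCP at [243.836, -575.476, 239.297] pointing down, gripper open.
Joint ranges: [-2.95, 2.95], [-0.29, 1.99], [-1.47, 1.44], [0.14, 2.54], [-1.03, 4.17], [0.13, 1.85], [-2.86, 2.86]. Speed limits (rad/s): [2.39, 2.39, 3.01, 3.01, 3.14, 3.14, 3.14].

## Interface

Orientations are given as a rotation vector (axis times angle).
In Python, from bench import get_state, read_camera, camera_model, sign_off gives the robot as it stands. The module is installed in compiled form; this text tells all that it offers.
- The arm moves only by the shell command python3 -m jog 'ROWS' [OPENING] [FORCE]. ROWS is JSON, a list of rows, each an object of numbers: "x", "y", "z": the shift along the tool's x, y, z in units of 25 mm (1.0 is 25 mm); "rx", "ry", "rz": the turn, a rotation vector about the tool's x, y, z in rad. In form: [{"x": .., "y": .., "z": .., "rx": .., "ry": .., "rz": ..}, ...]. A call has 1 to 12 rows; each row is the pose to reach, as a shift and turn from the pose commanded when the call began, along the tool's axes at that moment; what a row does not reach only later rows make up. A row lasts 1/12 s, in which the tool goes at most 41.7 mm and 7.16 degrees, less where a joint would pass 70% of its speed; a pose out of reach is approached as far as the arm can. A call with a gripper value outside its range is refused whole. OPENING is the opening, from 0 (shut) to 1 (fully open), set as the call begins (- or left out, the last holds). The fingers move at their own pace and stop on an object; FORCE is the grip in N (left out, the last holds). Time passes only in rows, so rows that repeat a pose let the fingers close. It gives the time, the measured TCP pose, the force, the opening and the grip force at its end, in the units of the state.
- get_state(): the state, without advancing time (a new reading comes with each control period).
- read_camera(name): name is "side" or "top"; returns the picture (480x640x3 uint8, blue, green, red); there is no depth.
- camera_model(name): a dict with "K" (3x3 intrinsics, pixels), "T" (4x4, takes a point from camera to world coordinates). Camera axes: x right, y up, looking along -z (the intrinsics and any distortion apply to the point x, -y, -z); pixel columns grow to the right and rows downward; lengths in mm; the calibration is good to about 2 mm. A picture is of the moment at which its call begins. camera_model takes no time and is no camera call.
- sign_off(): hands the job in; it is judged then, once.
The state is a dict: "time": time; "joint_pos": joint angles; "joint_vel": joint speeds; "joint_efforts": joint torques, N m; "position": TCP position; "tcp_rot": TCP orientation; "wrist_force": force on the tool from outside, world axes, zero at the start; "moment": the same for the moment, N m; "opening": opening from 0.0 (shut) to 1.0 (fully open); "gripper_force": force on a finger pad.
Only numpy, scipy, OpenCV 4.12 (cv2) and the standard library are available. Lean on these libraries where they do the work, as an engineer would, in place of code of your own. Each camera call takes 0.05 s, during which the arm holds its last target. There are 200 camera calls.

## Task

Press the brass bush into the lever on the fly press: slide the lever along the tooling plate until its big boss is fully home in the V-stop under the ram, then turn the red flywheel clockwise by its handle through one full revolution to drive the bush down until its flange is hard on the boss. Finish that stroke by feel, leaning on the wheel just firmly enough to seat the bush but never forcing the screw, then back the wheel off a quarter turn or more so the ram stands clear, let go, and leave the seated lever in the V and the other things on the bench where they are.

Things in the scene. Friction and masses are not known exactly. Their poses are not given: they have to be found in the camera images.
- press: Green cast-iron bench fly press, C-frame, bolted down: base 230 x 150 x 30 mm, column 75 x 62 mm, head (ram guide) 145 to 213 mm above the bench. Origin on the bench on the ram/screw axis; x points from the ram axis to the column (base from x = -70 to +160 mm; the throat is open to -x), z up.
- wheel (a joint): Flywheel angle, rad: 0 at its top stop (the start), growing clockwise seen from above, 6.283 after one revolution. Red disc, 192 mm in diameter, 20 mm thick, on the screw: wheel, handle and ram go down together 40 mm per clockwise turn (6.37 mm per rad), up again anticlockwise. It stays where it is left. Turning it freely takes about 1 N at the handle clockwise, 3 N anticlockwise.
- wheel_axis (a point): Point on the wheel's vertical axis at the height of the middle of the handle; moves down and up with the wheel. The packing under the tooling plate differs by up to 1.5 mm either way, so the bush comes down solid anywhere within 0.25 rad either side of one full revolution: feel for it.
- handle (a point): Middle of the wheel's upright handle: black cylinder, diameter 24 mm, 55 mm tall, 80 mm from the axis, free above and all round (the wheel's face is 29 mm below this point, the hub nut's top 21 mm below). It revolves freely on its pin, so a gripper may keep its orientation as the wheel goes round. Starts about 311 mm above the bench.
- ram: Ram, a 34 mm square steel slide with a round nose 30 mm in diameter; carries screw and wheel. Origin on the screw axis inside the head, some 90 to 95 mm above the nose. 1 N along the handle's path makes about 12 N at the ram. Driving the bush takes about 20 N at the ram (2 to 3 N at the handle in all). Once the flange is on the boss the handle's resistance climbs steeply, by some 2 to 5 N per mm.
- nest (a point): Point on the tooling plate's top, below the ram axis: the lever's big boss is centred here when home. Steel plate 110 mm wide, from 55 mm behind this point to 305 mm in front (axes as the press, front is -x), top 44 to 48 mm above the bench. Behind this point it carries a dark 90-degree V-stop, 22 mm high, open to the front, that stops and centres the boss.
- lever: Loose aluminium lever, about 0.4 kg, on the tooling plate 35 to 65 mm short of home. Origin: centre of the underside of the big boss (56 mm in diameter, 24 mm tall, bore upright). A bar 24 mm wide, 12 mm tall, runs along -x to the small end at x = -180 mm. It slides on the plate with a push of a few newtons, more if it is pressed down.
- spigot (a point): On the axis of the steel spigot at the lever's small end, an upright pin 26 mm in diameter; this point is 42 mm above the lever's underside, the spigot's top 56 mm (a 36 mm wide, 14 mm tall eye surrounds its foot). The place to take hold of the lever: 180 mm from the bore axis, clear of the wheel.
- bush_top (a point): Centre of the top face of the flanged brass bush (flange 36 mm in diameter, 4 mm thick) that stands started in the lever's bore, on the bore axis.
- bush (a joint): How far the bush has been pressed in, m: starts between 0 and 0.004, 0.012 when its flange is hard on the boss. Tight fit, stays where it is pushed. Ram load with the flange down: 50 N (about 5 N felt along the handle's path) counts as seated, 7 to 8 N at the handle is right, 150 N (about 12 N at the handle) is forcing it.
- done_lever: Bystander: a finished lever, same shape with its bush seated, loose on the bench. Origin as lever.
- tray: Bystander: blue open tray 130 x 190 x 35 mm with spare bushes in it. Origin under its centre.
- hammer: Bystander: hammer 260 mm long, wooden handle. Origin under its middle.
- oil_can: Bystander: blue spray can 58 mm in diameter, 190 mm tall, pale metal top. Origin under its centre.
- spanner: Bystander: steel spanner 220 mm long lying flat. Origin under its middle.
- drift: Bystander: brass drift, a round bar 22 mm in diameter, 140 mm long, lying. Origin under its middle.
Not all that is in view belongs to the job. What is shaped like the lever but brown or green is not meant.

How it is judged (in metres and radians):
On the way, in this order (a step that is already met when the one before it is completed fails the run):
1. the lever's big boss is home in the V-stop (within 3 mm of under the ram) with the wheel not yet turned (less than 0.3 rad) (horizontal distance between lever and nest below 0.003 m and value of joint wheel below 0.3 rad), for 0.2 s.
2. the wheel has made one full revolution (6.283 rad, within 0.4) and the bush is hard down (0.0112 m or more) under a ram load of at least 50 N, with the lever still home (horizontal distance between lever and nest below 0.003 m and value of joint bush above 0.0112 m and contact force between ram and lever above 50 N and value of joint wheel between 5.883 and 6.683 rad), for 0.15 s.
At the end, for the whole second after the job is handed in: The bush is pressed in at least 11.2 of its 12 mm, the lever lies flat in the V-stop within 3 mm of under the ram, the wheel is backed off at least 0.9 rad from one full revolution (wheel below 5.383 rad) and still, and the ram is clear of the lever (horizontal distance between lever and nest below 0.003 m and value of joint bush above 0.0112 m and value of joint wheel below 5.383 rad and velocity of joint wheel between -0.05 and 0.05 rad/s and angle between lever's own z axis and vertical below 0.05 rad and linear speed of lever below 0.01 m/s and contact force between ram and lever below 1 N); the robot touches nothing.
It fails at once if the screw is forced: the ram bears on the lever or its bush with more than 150 N (contact force between ram and lever above 150 N).
It fails at once if the wheel is turned more than 0.5 rad past one full revolution (value of joint wheel above 6.783 rad).
It fails at once if a bystander (finished lever, tray, hammer, can, spanner, drift) is moved by more than 30 mm (distance of any of done_lever, tray, hammer, oil_can, spanner, drift from where it was at the start of the episode above 0.03 m).
It also fails if it takes over 72 s, if anything falls off the work surface, if the arm or the gripper's body presses on something with over 40 N, if the wrist force passes 120 N, or if a joint passes its speed limit or range.

## Working session

There is one attempt and no reset: what is moved stays moved. The work goes in short steps, Python scripts to look and compute and a shell command to move; the robot and the scene stay as the last step left them, time stands still between calls to the robot, and variables do not carry over. Pictures are saved under pics/ and viewed, at most 10 in all, crops included, and the job is handed in when it is done.

```bash
mkdir -p pics; python3 - <<'E'
from bench import *
import cv2
for n in("side","top"):
    cv2.imwrite(f"pics/{n}0.png",read_camera(n)); m=camera_model(n); print(n,m)
print(get_state())
E
```

```text
side {'K': array([[622.76132326,   0.        , 321.65450298],
       [  0.        , 622.76132326, 234.99066288],
       [  0.        ,   0.        ,   1.        ]]), 'T': array([[ 9.68667979e-01,  1.23895334e-01, -2.15249375e-01,
         1.76664421e+02],
       [-2.47402228e-01,  5.57376648e-01, -7.92542371e-01,
        -1.39918098e+03],
       [ 2.17826734e-02,  8.20963592e-01,  5.70564892e-01,
         1.21697824e+03],
       [ 0.00000000e+00,  0.00000000e+00,  0.00000000e+00,
         1.00000000e+00]])}
top {'K': array([[623.85721183,   0.        , 321.05674926],
       [  0.        , 623.85721183, 229.2772868 ],
       [  0.        ,   0.        ,   1.        ]]), 'T': array([[-2.23108901e-02,  9.92454677e-01, -1.20565077e-01,
         4.09031908e+02],
       [-9.99670582e-01, -2.36766114e-02, -9.90687651e-03,
        -2.24142317e+00],
       [-1.26866984e-02,  1.20304329e-01,  9.92655991e-01,
         1.59203358e+03],
       [ 0.00000000e+00,  0.00000000e+00,  0.00000000e+00,
         1.00000000e+00]])}
{'time': 0.1, 'joint_pos': array([ 1.10179403,  0.41185241, -0.01271074,  1.59698701,  0.00556899,
        1.13429344, -0.08220509]), 'joint_vel': array([-3.92419717e-04, -2.60718498e-03,  5.02857411e-05, -1.35782978e-03,
       -6.12690453e-04, -5.21634945e-05, -3.51634985e-05]), 'joint_efforts': array([ 2.41367467e-03, -6.01831126e+01,  6.84175920e-01, -3.00090373e+01,
        1.40940733e-02,  6.41309016e-03,  3.06867082e-05]), 'position': array([ 243.64601491, -575.06559549,  238.50598759]), 'tcp_rot': array([-3.07728958e+00, -6.25090694e-01,  5.91141149e-04]), 'wrist_force': array([-0.39987026, -0.61856595,  0.47607327]), 'moment': array([-0.0413829 ,  0.0106625 , -0.02744056]), 'gripper_force': 0.0, 'opening': 1.0004813235755798}
```

View pics/side0.png

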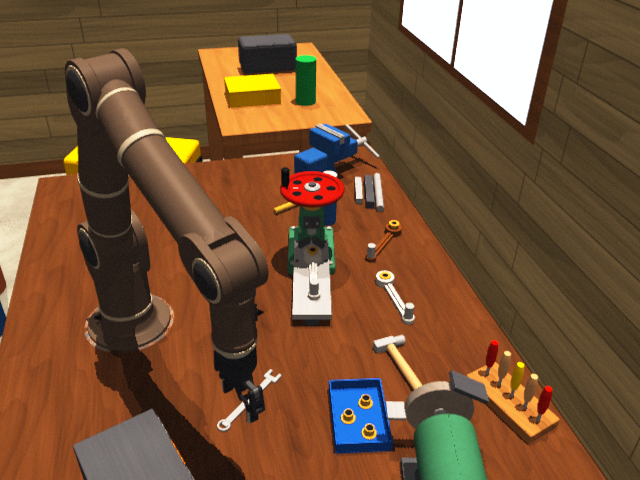

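View pics/top0.png

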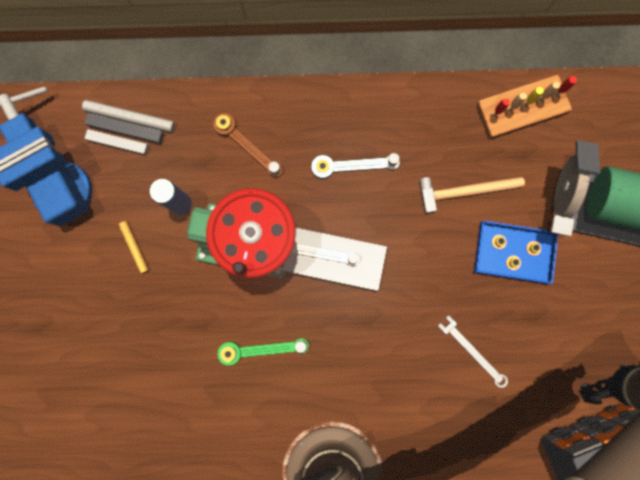

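Candidates for the lever in the top view:
- the silver one on the press plate, spigot at about (354,258)
- the silver one on the bench, about (322,166)–(393,160), which is the finished lever
- the brown one, about (224,124)
- the green one, about (229,353)

The one on the plate fits, because it is aluminium and short of the V. I'll confirm it in one crop and measure.

```bash
cat > h.py <<'E'
import numpy as np,cv2
from bench import *
def px(n,u,v,z):
    m=camera_model(n);K,T=m["K"],m["T"]
    d=T[:3,:3]@np.array([(u-K[0,2])/K[0,0],-(v-K[1,2])/K[1,1],-1]);o=T[:3,3]
    return np.round(o+d*(z-o[2])/d[2],1)
def proj(n,p):
    m=camera_model(n);K,T=m["K"],m["T"]
    c=T[:3,:3].T@(np.array(p,float)-T[:3,3]);return np.round([K[0,2]+K[0,0]*c[0]/-c[2],K[1,2]-K[1,1]*c[1]/-c[2]],1)
def show(n,p,boxes,sc):
    im=read_camera(n);x,y,w,h=boxes
    cv2.imwrite(p,cv2.resize(im[y:y+h,x:x+w],None,fx=sc,fy=sc,interpolation=cv2.INTER_CUBIC));return im
E
python3 - <<'E'
from h import *
a=read_camera("top")[180:300,190:400];b=read_camera("side")[160:330,260:380]
a=cv2.resize(a,None,fx=2.5,fy=2.5,interpolation=2)  #525x300
b=cv2.resize(b,None,fx=3.5,fy=3.5,interpolation=2)[:, :]  #420x595
cv2.imwrite("pics/a.png",cv2.resize(a,None,fx=1.5,fy=1.5)[:600]);cv2.imwrite("pics/b.png",b)
im=read_camera("top");hsv=cv2.cvtColor(im,cv2.COLOR_BGR2HSV)
m=(((hsv[...,0]<8)|(hsv[...,0]>172))&(hsv[...,1]>190)&(hsv[...,2]>100)).astype(np.uint8);m[:, :190]=0;m[:, 310:]=0;m[:180]=0;m[290:]=0
c=max(cv2.findContours(m,0,1)[0],key=cv2.contourArea);e=cv2.fitEllipse(cv2.convexHull(c));print(e,px("top",*e[0],282))
E
```

```text
((250.0670166015625, 232.29408264160156), (85.90032958984375, 89.43745422363281), 23.312646865844727) [565.3 161.3 282. ]
```

View pics/a.png

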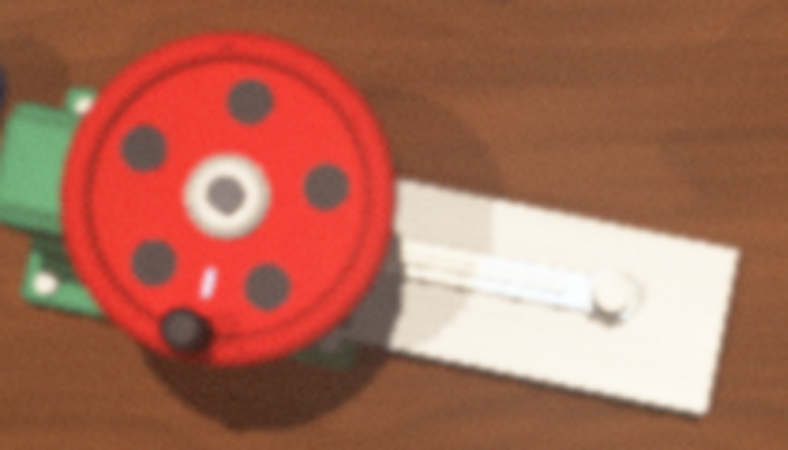

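View pics/b.png

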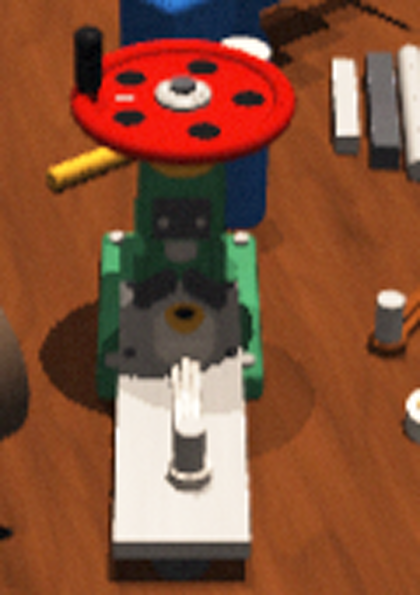

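The silver lever on the press plate is confirmed. In the side crop its brass bush is at about (185,317) and its spigot at about (190,432), just short of the dark V. In the top crop its spigot is at (613,294), the handle at (185,325) and the nut at (226,193).

```bash
python3 - <<'E'
from h import *
a=lambda u,v:(190+u/3.75,180+v/3.75); b=lambda u,v:(260+u/3.5,160+v/3.5)
for n,t,s,z in (("spigtop",(613,294),(190,432),102),("handletop",(185,323),(88,32),338),("nut",(226,193),(182,82),290)):
    print(n,px("top",*a(*t),z),px("side",*b(*s),z))
print("bush side",px("side",*b(185,315),46+24+4+10))
for c in((740,250),(707,413)):print("corner",px("top",*a(*c),46))
for c in((113,545),(250,545)):print("cornerS",px("side",*b(*c),46))
E
```

```text
spigtop [518.  -63.3 102. ] [517.7 -77.9 102. ]
handletop [490.5 176.5 338. ] [487.6 170.1 338. ]
nut [566.1 159.8 290. ] [564.6 153.7 290. ]
bush side [557.6 102.   84. ]
corner [ 549.4 -150.5   46. ]
corner [ 442.4 -125.1   46. ]
cornerS [ 441.8 -135.    46. ]
cornerS [ 547.7 -159.4   46. ]
```

```bash
cat >> h.py <<'E'
from scipy.spatial.transform import Rotation as Ro
AX=np.array([.231,.973,0]);PY=np.array([-.973,.231,0])
GR=Ro.from_matrix(np.c_[AX,-PY,[0,0,-1]]/np.r_[np.linalg.norm(AX)])
def goal(p,R=GR):
    s=get_state();R0=Ro.from_rotvec(s["tcp_rot"])
    return np.round(R0.inv().apply(np.array(p)-s["position"])/25,3),np.round((R0.inv()*R).as_rotvec(),3)
E
python3 -c "
from h import *
print(goal([518,-63.3,150]))"
```

```text
(array([ 18.092, -14.575,   3.565]), array([-0.001, -0.   , -0.937]))
```

```bash
python3 -m jog '[{"x":1.2,"y":-1,"rz":-0.12},{"x":2.5,"y":-2,"rz":-0.24},{"x":3.8,"y":-3,"rz":-0.36},{"x":5.1,"y":-4.1,"rz":-0.48},{"x":6.4,"y":-5.2,"rz":-0.6},{"x":7.7,"y":-6.2,"rz":-0.72},{"x":9,"y":-7.2,"rz":-0.84},{"x":10.3,"y":-8.3,"rz":-0.937},{"x":11.6,"y":-9.3,"rz":-0.937},{"x":12.9,"y":-10.4,"rz":-0.937},{"x":14.2,"y":-11.4,"rz":-0.937},{"x":15.5,"y":-12.5,"rz":-0.937}]' 1 60; python3 -c "
from h import *
print(goal([518,-63.3,150]),get_state()['wrist_force'])"
```

```text
(array([ 18.092, -14.575,   3.565]), array([-0.001, -0.   , -0.937])) [ 0.81768781 -0.10171726 -0.05207166]$[0]: bad value
```

```bash
python3 -m jog '[{"x":1.2,"y":-1.0,"z":0.0,"rx":0.0,"ry":0.0,"rz":-0.12},{"x":2.5,"y":-2.0,"z":0.0,"rx":0.0,"ry":0.0,"rz":-0.24},{"x":3.8,"y":-3.0,"z":0.0,"rx":0.0,"ry":0.0,"rz":-0.36},{"x":5.1,"y":-4.1,"z":0.0,"rx":0.0,"ry":0.0,"rz":-0.48},{"x":6.4,"y":-5.2,"z":0.0,"rx":0.0,"ry":0.0,"rz":-0.6},{"x":7.7,"y":-6.2,"z":0.0,"rx":0.0,"ry":0.0,"rz":-0.72},{"x":9.0,"y":-7.2,"z":0.0,"rx":0.0,"ry":0.0,"rz":-0.84},{"x":10.3,"y":-8.3,"z":0.0,"rx":0.0,"ry":0.0,"rz":-0.937},{"x":11.6,"y":-9.3,"z":0.0,"rx":0.0,"ry":0.0,"rz":-0.937},{"x":12.9,"y":-10.4,"z":0.0,"rx":0.0,"ry":0.0,"rz":-0.937},{"x":14.2,"y":-11.4,"z":0.0,"rx":0.0,"ry":0.0,"rz":-0.937},{"x":15.5,"y":-12.5,"z":0.0,"rx":0.0,"ry":0.0,"rz":-0.937}]' 1 60; python3 -c "
from h import *
print(goal([518,-63.3,150]),get_state()['wrist_force'])"
```

```text
time: 1.25
position: [478.5, -136.5, 239.5]
tcp_rot: [2.464, 1.947, 0.0]
wrist_force: [0.1, -0.3, 0.9]
opening: 0.999
gripper_force: 0.0
(array([3.215, 0.856, 3.582]), array([ 0.001,  0.   , -0.   ])) [ 0.12557876 -0.27394209  0.88979484]
```

```bash
python3 -m jog '[{"x":1.6,"y":0.4,"z":0,"rx":0,"ry":0,"rz":0},{"x":3.2,"y":0.85,"z":1.0,"rx":0,"ry":0,"rz":0},{"x":3.2,"y":0.85,"z":2.4,"rx":0,"ry":0,"rz":0},{"x":3.2,"y":0.85,"z":3.0,"rx":0,"ry":0,"rz":0},{"x":3.2,"y":0.85,"z":3.0,"rx":0,"ry":0,"rz":0}]'; python3 - <<'E'
from h import *
a=read_camera("top")[190:310,290:410];b=read_camera("side")[160:330,260:380]
a=cv2.resize(a,(400,400),interpolation=2);b=cv2.resize(b[30:150],(400,400),interpolation=2)
cv2.imwrite("pics/c.png",np.hstack([a,b]));print(goal([518,-63.3,77]))
E
```

```text
time: 1.67
position: [514.7, -64.2, 160.6]
tcp_rot: [-2.458, -1.948, 0.007]
wrist_force: [-1.2, -0.8, -0.5]
opening: 0.998
gripper_force: 0.0
(array([0.094, 0.028, 3.493]), array([-0.001,  0.   ,  0.   ]))
```

View pics/c.png

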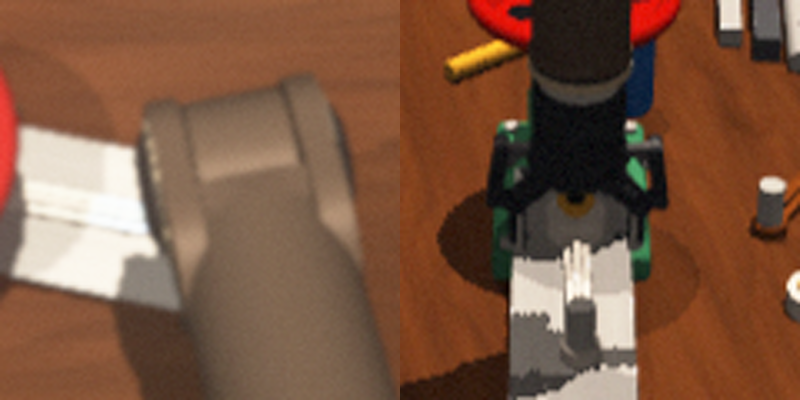

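The gripper straddles the spigot: fingers at about x 510–645 in the right half, spigot at (580,310). The spigot is centred between the fingers, so I'll descend and grip.

```bash
python3 -m jog '[{"x":0,"y":0,"z":1.0,"rx":0,"ry":0,"rz":0},{"x":0,"y":0,"z":2.0,"rx":0,"ry":0,"rz":0},{"x":0,"y":0,"z":2.9,"rx":0,"ry":0,"rz":0},{"x":0,"y":0,"z":3.35,"rx":0,"ry":0,"rz":0},{"x":0,"y":0,"z":3.35,"rx":0,"ry":0,"rz":0},{"x":0,"y":0,"z":3.35,"rx":0,"ry":0,"rz":0}]' && python3 -m jog '[{"x":0,"y":0,"z":0,"rx":0,"ry":0,"rz":0},{"x":0,"y":0,"z":0,"rx":0,"ry":0,"rz":0},{"x":0,"y":0,"z":0,"rx":0,"ry":0,"rz":0},{"x":0,"y":0,"z":0,"rx":0,"ry":0,"rz":0},{"x":0,"y":0,"z":0,"rx":0,"ry":0,"rz":0},{"x":0,"y":0,"z":0,"rx":0,"ry":0,"rz":0},{"x":0,"y":0,"z":0,"rx":0,"ry":0,"rz":0},{"x":0,"y":0,"z":0,"rx":0,"ry":0,"rz":0},{"x":0,"y":0,"z":0,"rx":0,"ry":0,"rz":0},{"x":0,"y":0,"z":0,"rx":0,"ry":0,"rz":0}]' 0.1 40
```

```text
time: 2.27
position: [517.7, -65.7, 81.6]
tcp_rot: [2.465, 1.947, 0.001]
wrist_force: [-0.0, 0.5, -0.4]
opening: 1.001
gripper_force: 0.0
time: 3.1
position: [517.5, -65.4, 81.3]
tcp_rot: [2.464, 1.948, 0.001]
wrist_force: [-0.9, -0.4, 5.3]
opening: 0.288
gripper_force: 39.0
```

```bash
python3 -m jog '[{"x":0.15,"y":0,"z":-0.04,"rx":0,"ry":0,"rz":0},{"x":0.3,"y":0,"z":-0.04,"rx":0,"ry":0,"rz":0},{"x":0.5,"y":-0.02,"z":-0.04,"rx":0,"ry":0,"rz":0},{"x":0.7,"y":-0.04,"z":-0.04,"rx":0,"ry":0,"rz":0},{"x":0.9,"y":-0.06,"z":-0.04,"rx":0,"ry":0,"rz":0},{"x":1.1,"y":-0.08,"z":-0.04,"rx":0,"ry":0,"rz":0},{"x":1.3,"y":-0.1,"z":-0.04,"rx":0,"ry":0,"rz":0},{"x":1.5,"y":-0.12,"z":-0.04,"rx":0,"ry":0,"rz":0},{"x":1.65,"y":-0.14,"z":-0.04,"rx":0,"ry":0,"rz":0},{"x":1.72,"y":-0.14,"z":-0.04,"rx":0,"ry":0,"rz":0},{"x":1.76,"y":-0.14,"z":-0.04,"rx":0,"ry":0,"rz":0}]'; python3 -m jog '[{"x":0.03,"y":0,"z":0,"rx":0,"ry":0,"rz":0},{"x":0.06,"y":0,"z":0,"rx":0,"ry":0,"rz":0}]';python3 -m jog '[{"x":0.03,"y":0,"z":0,"rx":0,"ry":0,"rz":0},{"x":0.06,"y":0,"z":0,"rx":0,"ry":0,"rz":0}]'
```

```text
time: 4.02
position: [523.7, -21.2, 81.5]
tcp_rot: [-2.464, -1.949, 0.0]
wrist_force: [-0.1, -0.3, -3.0]
opening: 0.29
gripper_force: 39.3
time: 4.18
position: [524.0, -20.4, 81.5]
tcp_rot: [2.465, 1.948, -0.0]
wrist_force: [-0.5, -0.4, -2.2]
opening: 0.289
gripper_force: 39.3
time: 4.35
position: [524.5, -19.0, 81.5]
tcp_rot: [2.465, 1.948, -0.0]
wrist_force: [-1.4, -0.1, -2.1]
opening: 0.292
gripper_force: 39.3
```

```bash
for i in 1 2 3 4; do python3 -m jog '[{"x":0.03,"y":0,"z":0,"rx":0,"ry":0,"rz":0},{"x":0.05,"y":0,"z":0,"rx":0,"ry":0,"rz":0}]'|sed -n '2p;4p'; done
```

```text
position: [524.8, -17.5, 81.6]
wrist_force: [-0.6, -1.5, -1.4]
position: [524.8, -17.3, 81.5]
wrist_force: [-0.9, -5.9, -1.2]
position: [524.7, -17.3, 81.4]
wrist_force: [-2.5, -8.3, -0.8]
position: [524.7, -17.3, 81.4]
wrist_force: [-3.5, -12.7, 1.6]
```

The lever stopped firmly at spigot (524.7,-17.3), with the reaction straight along the press axis. That fits the predicted home position. Now I'll release it and rise clear.

```bash
python3 -m jog '[{"x":0,"y":0,"z":0,"rx":0,"ry":0,"rz":0},{"x":0,"y":0,"z":0,"rx":0,"ry":0,"rz":0},{"x":0,"y":0,"z":0,"rx":0,"ry":0,"rz":0},{"x":0,"y":0,"z":0,"rx":0,"ry":0,"rz":0},{"x":0,"y":0,"z":0,"rx":0,"ry":0,"rz":0},{"x":0,"y":0,"z":0,"rx":0,"ry":0,"rz":0},{"x":0,"y":0,"z":0,"rx":0,"ry":0,"rz":0},{"x":0,"y":0,"z":0,"rx":0,"ry":0,"rz":0}]' 1 && python3 -m jog '[{"x":0,"y":0,"z":-1,"rx":0,"ry":0,"rz":0},{"x":0,"y":0,"z":-2.5,"rx":0,"ry":0,"rz":0},{"x":0,"y":0,"z":-4,"rx":0,"ry":0,"rz":0},{"x":0,"y":0,"z":-5.5,"rx":0,"ry":0,"rz":0},{"x":0,"y":0,"z":-7,"rx":0,"ry":0,"rz":0},{"x":0,"y":0,"z":-8.5,"rx":0,"ry":0,"rz":0},{"x":0,"y":0,"z":-10,"rx":0,"ry":0,"rz":0},{"x":0,"y":0,"z":-11.5,"rx":0,"ry":0,"rz":0},{"x":0,"y":0,"z":-13,"rx":0,"ry":0,"rz":0},{"x":0,"y":0,"z":-13,"rx":0,"ry":0,"rz":0}]'; python3 -c "
from h import *
print(goal([488.5,176.8,400]))
for n in('top','side'): cv2.imwrite('pics/d_%s.png'%n,read_camera(n))
a=cv2.imread('pics/d_side.png')[220:310,270:360]
cv2.imwrite('pics/d.png',cv2.resize(a,None,fx=6,fy=6,interpolation=2))"
```

```text
time: 5.68
position: [525.6, -13.8, 81.5]
tcp_rot: [-2.464, -1.948, -0.0]
wrist_force: [1.0, -0.5, -0.5]
opening: 1.002
gripper_force: 0.0
time: 6.52
position: [527.6, -13.2, 414.2]
tcp_rot: [2.459, 1.944, 0.013]
wrist_force: [0.8, -0.5, 1.2]
opening: 1.003
gripper_force: 0.0
(array([ 7.034, -3.283,  0.548]), array([ 0.011, -0.002,  0.   ]))
```

View pics/d.png

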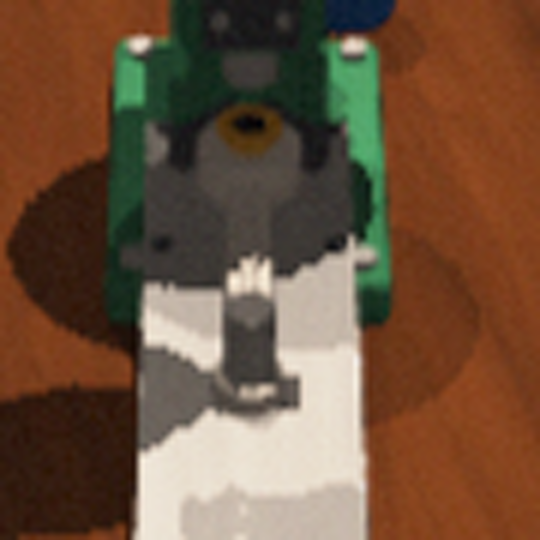

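The boss sits between the V arms and the bush, at crop (248,128), is right below the ram nose, so the lever is home. Next is the handle.

```bash
python3 -m jog '[{"x":1.2,"y":-0.6,"z":0,"rx":0,"ry":0,"rz":0},{"x":2.6,"y":-1.2,"z":0,"rx":0,"ry":0,"rz":0},{"x":4,"y":-1.8,"z":0,"rx":0,"ry":0,"rz":0},{"x":5.4,"y":-2.5,"z":0,"rx":0,"ry":0,"rz":0},{"x":6.6,"y":-3,"z":0,"rx":0,"ry":0,"rz":0},{"x":7.07,"y":-3.2,"z":0,"rx":0,"ry":0,"rz":0},{"x":7.07,"y":-3.2,"z":0,"rx":0,"ry":0,"rz":0},{"x":7.07,"y":-3.2,"z":0,"rx":0,"ry":0,"rz":0},{"x":7.07,"y":-3.2,"z":0,"rx":0,"ry":0,"rz":0}]'; python3 - <<'E'
from h import *
print(goal([488.5,176.8,305]))
b=read_camera("side")[110:210,240:360]
cv2.imwrite("pics/e.png",cv2.resize(b,None,fx=5,fy=5,interpolation=2))
s=get_state()['position'];print(proj("side",s),proj("side",[*s[:2],338]),proj("top",[488.5,176.8,338]))
E
```

```text
time: 7.37
position: [488.7, 175.2, 405.5]
tcp_rot: [-2.466, -1.947, 0.003]
wrist_force: [-0.1, -0.7, -0.3]
opening: 1.0
gripper_force: 0.0
(array([ 0.067, -0.018,  4.019]), array([-0.001,  0.002, -0.001]))
[285.  147.4] [285.3 168.3] [239.2 267.1]
```

View pics/e.png

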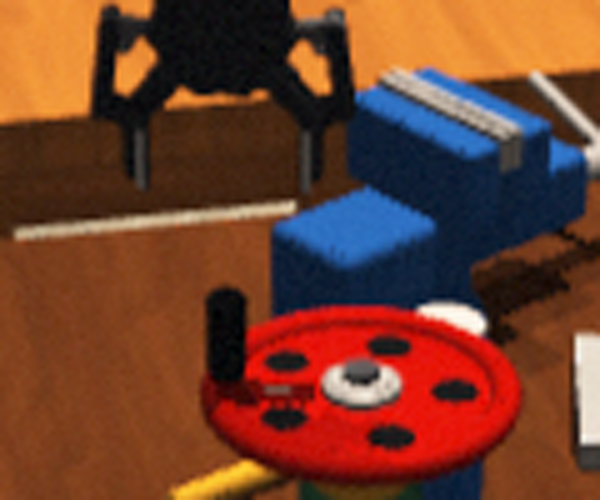

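The gripper's centre, at about x 225, is over the handle at (226,335). I'll descend and close on it.

```bash
python3 -m jog '[{"x":0.05,"y":0,"z":1,"rx":0,"ry":0,"rz":0},{"x":0.05,"y":0,"z":2,"rx":0,"ry":0,"rz":0},{"x":0.05,"y":0,"z":3,"rx":0,"ry":0,"rz":0},{"x":0.05,"y":0,"z":3.7,"rx":0,"ry":0,"rz":0},{"x":0.05,"y":0,"z":3.9,"rx":0,"ry":0,"rz":0},{"x":0.05,"y":0,"z":3.9,"rx":0,"ry":0,"rz":0},{"x":0.05,"y":0,"z":3.9,"rx":0,"ry":0,"rz":0}]' && python3 -m jog '[{"x":0,"y":0,"z":0,"rx":0,"ry":0,"rz":0},{"x":0,"y":0,"z":0,"rx":0,"ry":0,"rz":0},{"x":0,"y":0,"z":0,"rx":0,"ry":0,"rz":0},{"x":0,"y":0,"z":0,"rx":0,"ry":0,"rz":0},{"x":0,"y":0,"z":0,"rx":0,"ry":0,"rz":0},{"x":0,"y":0,"z":0,"rx":0,"ry":0,"rz":0},{"x":0,"y":0,"z":0,"rx":0,"ry":0,"rz":0},{"x":0,"y":0,"z":0,"rx":0,"ry":0,"rz":0},{"x":0,"y":0,"z":0,"rx":0,"ry":0,"rz":0},{"x":0,"y":0,"z":0,"rx":0,"ry":0,"rz":0}]' 0.1 50; python3 - <<'E'
import numpy as np
for t in np.radians(np.arange(15,361,15)): print(round(np.degrees(t)),np.round([3.2*np.sin(t),3.2*(1-np.cos(t)),.2548*t],2))
E
```

```text
time: 8.0
position: [489.4, 177.2, 309.7]
tcp_rot: [2.466, 1.946, 0.001]
wrist_force: [0.3, 0.9, 0.1]
opening: 0.998
gripper_force: 0.0
time: 8.83
position: [489.3, 177.9, 309.5]
tcp_rot: [2.464, 1.948, 0.002]
wrist_force: [1.7, -1.0, 5.4]
opening: 0.267
gripper_force: 49.0
15 [0.83 0.11 0.07]
30 [1.6  0.43 0.13]
45 [2.26 0.94 0.2 ]
60 [2.77 1.6  0.27]
75 [3.09 2.37 0.33]
90 [3.2 3.2 0.4]
105 [3.09 4.03 0.47]
120 [2.77 4.8  0.53]
135 [2.26 5.46 0.6 ]
150 [1.6  5.97 0.67]
165 [0.83 6.29 0.73]
180 [0.  6.4 0.8]
195 [-0.83  6.29  0.87]
210 [-1.6   5.97  0.93]
225 [-2.26  5.46  1.  ]
240 [-2.77  4.8   1.07]
255 [-3.09  4.03  1.13]
270 [-3.2  3.2  1.2]
285 [-3.09  2.37  1.27]
300 [-2.77  1.6   1.33]
315 [-2.26  0.94  1.4 ]
330 [-1.6   0.43  1.47]
345 [-0.83  0.11  1.53]
360 [-0.   0.   1.6]
```

```bash
python3 -m jog '[{"x":0.4,"y":0.03,"z":0.03,"rx":0,"ry":0,"rz":0},{"x":0.83,"y":0.11,"z":0.07,"rx":0,"ry":0,"rz":0},{"x":1.6,"y":0.43,"z":0.13,"rx":0,"ry":0,"rz":0},{"x":2.26,"y":0.94,"z":0.2,"rx":0,"ry":0,"rz":0},{"x":2.77,"y":1.6,"z":0.27,"rx":0,"ry":0,"rz":0},{"x":3.09,"y":2.37,"z":0.33,"rx":0,"ry":0,"rz":0},{"x":3.2,"y":3.2,"z":0.4,"rx":0,"ry":0,"rz":0},{"x":3.2,"y":3.2,"z":0.4,"rx":0,"ry":0,"rz":0},{"x":3.2,"y":3.2,"z":0.4,"rx":0,"ry":0,"rz":0}]'; python3 - <<'E'
from h import *
s=get_state();print(Ro.from_rotvec(s["tcp_rot"]).inv().apply(s["wrist_force"]))
E
```

```text
time: 9.58
position: [587.5, 236.9, 299.4]
tcp_rot: [2.466, 1.945, 0.004]
wrist_force: [3.5, -1.2, 6.3]
opening: 0.265
gripper_force: 49.8
[-0.29645414  3.73161404 -6.32074818]
```

```bash
python3 -m jog '[{"x":-0.11,"y":0.83,"z":0.07,"rx":0,"ry":0,"rz":0},{"x":-0.43,"y":1.6,"z":0.13,"rx":0,"ry":0,"rz":0},{"x":-0.94,"y":2.26,"z":0.2,"rx":0,"ry":0,"rz":0},{"x":-1.6,"y":2.77,"z":0.27,"rx":0,"ry":0,"rz":0},{"x":-2.37,"y":3.09,"z":0.33,"rx":0,"ry":0,"rz":0},{"x":-3.2,"y":3.2,"z":0.4,"rx":0,"ry":0,"rz":0},{"x":-4.03,"y":3.09,"z":0.47,"rx":0,"ry":0,"rz":0},{"x":-4.8,"y":2.77,"z":0.53,"rx":0,"ry":0,"rz":0},{"x":-4.8,"y":2.77,"z":0.53,"rx":0,"ry":0,"rz":0},{"x":-4.8,"y":2.77,"z":0.53,"rx":0,"ry":0,"rz":0}]'; python3 - <<'E'
from h import *
s=get_state();print(Ro.from_rotvec(s["tcp_rot"]).inv().apply(s["wrist_force"]))
E
```

```text
time: 10.42
position: [623.7, 102.8, 286.1]
tcp_rot: [2.466, 1.946, -0.003]
wrist_force: [-1.8, -1.9, 4.9]
opening: 0.263
gripper_force: 51.4
[-2.25863599 -1.30542749 -4.91344682]
```

```bash
python3 -m jog '[{"x":-0.66,"y":-0.51,"z":0.07,"rx":0,"ry":0,"rz":0},{"x":-1.17,"y":-1.17,"z":0.14,"rx":0,"ry":0,"rz":0},{"x":-1.49,"y":-1.94,"z":0.2,"rx":0,"ry":0,"rz":0},{"x":-1.6,"y":-2.77,"z":0.27,"rx":0,"ry":0,"rz":0},{"x":-1.49,"y":-3.6,"z":0.34,"rx":0,"ry":0,"rz":0},{"x":-1.17,"y":-4.37,"z":0.4,"rx":0,"ry":0,"rz":0},{"x":-0.95,"y":-4.72,"z":0.43,"rx":0,"ry":0,"rz":0},{"x":-0.66,"y":-5.03,"z":0.47,"rx":0,"ry":0,"rz":0},{"x":-0.34,"y":-5.31,"z":0.5,"rx":0,"ry":0,"rz":0},{"x":0,"y":-5.54,"z":0.54,"rx":0,"ry":0,"rz":0},{"x":0,"y":-5.54,"z":0.54,"rx":0,"ry":0,"rz":0}]'; cat >> h.py <<'E'
def feel():
    s=get_state();f=Ro.from_rotvec(s["tcp_rot"]).inv().apply(s["wrist_force"])
    c=np.array([566.9,159.6]);r=s["position"][:2]-c;a=np.arctan2(r[1],r[0]);th=(np.arctan2(18.3,-77.6)-a)%(2*np.pi)
    t=np.array([r[1],-r[0]])/np.hypot(*r)
    print("th",round(th,3),"r",round(np.hypot(*r),1),"Ftan",round(-s["wrist_force"][:2]@t,2),"Frad",round(s["wrist_force"][:2]@r/np.hypot(*r),2),"f tool",np.round(f,1),s["position"].round(1),round(s["time"],1))
E
python3 - <<'E'
from h import *
P=np.array([[489.3,177.9],[587.5,236.9],[623.7,102.8],get_state()["position"][:2]])
from scipy.optimize import least_squares
print(least_squares(lambda q:np.hypot(*(P-q).T)-80,[566,159]).x);feel()
E
```

```text
time: 11.33
position: [489.8, 139.0, 272.7]
tcp_rot: [-2.462, -1.951, -0.003]
wrist_force: [1.1, 2.7, 6.5]
opening: 0.265
gripper_force: 51.7
[567.16637069 159.4801041 ]
th 5.791 r 79.8 Ftan -2.29 Frad -1.72 f tool [ 2.8  0.4 -6.4] [489.8 139.  272.7] 11.3
```

```bash
python3 -m jog '[{"x":0.05,"y":-0.03,"z":0.0,"rx":0,"ry":0,"rz":0},{"x":0.1,"y":-0.055,"z":0.01,"rx":0,"ry":0,"rz":0}]' >/dev/null; python3 -c "import h;h.feel()"; python3 -m jog '[{"x":0.05,"y":-0.025,"z":0.0,"rx":0,"ry":0,"rz":0},{"x":0.1,"y":-0.05,"z":0.01,"rx":0,"ry":0,"rz":0}]' >/dev/null; python3 -c "import h;h.feel()"; python3 -m jog '[{"x":0.05,"y":-0.025,"z":0.0,"rx":0,"ry":0,"rz":0},{"x":0.1,"y":-0.045,"z":0.01,"rx":0,"ry":0,"rz":0}]' >/dev/null; python3 -c "import h;h.feel()"
```

```text
th 5.795 r 79.8 Ftan 1.67 Frad -0.12 f tool [ -1.4   0.9 -11.4] [489.7 139.4 272.6] 11.5
th 5.823 r 79.8 Ftan 2.16 Frad 0.55 f tool [ -2.2   0.5 -11.6] [489.2 141.5 272.4] 11.7
th 5.857 r 79.8 Ftan 1.12 Frad 0.1 f tool [ -1.1   0.4 -11.4] [488.6 144.1 272.2] 11.8
```

```bash
python3 -m jog '[{"x":0.05,"y":-0.02,"z":-0.03,"rx":0,"ry":0,"rz":0},{"x":0.1,"y":-0.044,"z":-0.03,"rx":0,"ry":0,"rz":0}]' >/dev/null; python3 -c "import h;h.feel()"; python3 -m jog '[{"x":0.05,"y":-0.02,"z":-0.0,"rx":0,"ry":0,"rz":0},{"x":0.1,"y":-0.04,"z":-0.02,"rx":0,"ry":0,"rz":0}]' >/dev/null; python3 -c "import h;h.feel()"; python3 -m jog '[{"x":0.05,"y":-0.018,"z":0.0,"rx":0,"ry":0,"rz":0},{"x":0.1,"y":-0.036,"z":0,"rx":0,"ry":0,"rz":0}]' >/dev/null; python3 -c "import h;h.feel()"; python3 -m jog '[{"x":0.05,"y":-0.016,"z":0.0,"rx":0,"ry":0,"rz":0}]' >/dev/null; python3 -c "import h;h.feel()"
```

```text
th 5.886 r 79.8 Ftan 2.6 Frad -2.24 f tool [-1.5  3.1 -2.6] [488.2 146.4 272.1] 12.0
th 5.922 r 79.9 Ftan 1.41 Frad -7.89 f tool [1.5 7.9 6.8] [487.7 149.2 272.1] 12.2
th 5.952 r 79.8 Ftan 2.89 Frad -7.67 f tool [-0.2  8.2  5.7] [487.5 151.6 271.8] 12.3
th 5.967 r 79.9 Ftan 2.75 Frad -6.2 f tool [-0.7  6.7  5.6] [487.3 152.9 271.7] 12.4
```

```bash
python3 -m jog '[{"x":0.05,"y":0.01,"z":0.02,"rx":0,"ry":0,"rz":0}]' >/dev/null; python3 -c "import h;h.feel()"; for i in 1 2 3; do python3 -m jog '[{"x":0.05,"y":-0.012,"z":0.004,"rx":0,"ry":0,"rz":0}]' >/dev/null; python3 -c "import h;h.feel()"; done
```

```text
th 5.984 r 79.7 Ftan 1.88 Frad -0.9 f tool [-1.5  1.4 -3.3] [487.3 154.2 271.5] 12.5
th 6.003 r 79.8 Ftan 2.11 Frad -3.37 f tool [-1.1  3.8  2.5] [487.2 155.7 271.5] 12.6
th 6.02 r 79.8 Ftan 2.85 Frad -4.23 f tool [-1.6  4.8  2.5] [487.2 157.1 271.4] 12.7
th 6.037 r 79.8 Ftan 2.37 Frad -3.68 f tool [-1.4  4.2  5.2] [487.2 158.4 271.3] 12.8
```

```bash
sed -i 's/^def feel():/def feel(lim=99):/; s/^    print("th"/    import sys; bad=-s["wrist_force"][:2]@t>lim\n    print("th"/' h.py; echo '    if bad: sys.exit(1)' >> h.py
F='import h;h.feel(4)'
python3 -m jog '[{"x":0.045,"y":0.002,"z":0.01,"rx":0,"ry":0,"rz":0}]' >/dev/null; python3 -c "$F" && python3 -m jog '[{"x":0.045,"y":-0.006,"z":0.006,"rx":0,"ry":0,"rz":0}]' >/dev/null && python3 -c "$F" && python3 -m jog '[{"x":0.04,"y":-0.006,"z":0.006,"rx":0,"ry":0,"rz":0}]' >/dev/null && python3 -c "$F" && python3 -m jog '[{"x":0.04,"y":-0.005,"z":0.006,"rx":0,"ry":0,"rz":0}]' >/dev/null && python3 -c "$F" && python3 -m jog '[{"x":0.04,"y":-0.004,"z":0.006,"rx":0,"ry":0,"rz":0}]' >/dev/null && python3 -c "$F" && python3 -m jog '[{"x":0.03,"y":-0.003,"z":0.006,"rx":0,"ry":0,"rz":0}]' >/dev/null && python3 -c "$F"
```

```text
th 6.053 r 79.7 Ftan 2.29 Frad -2.06 f tool [-1.8  2.5  3. ] [487.2 159.7 271.2] 12.8
th 6.068 r 79.7 Ftan 1.82 Frad -1.08 f tool [-1.5  1.5  3.5] [487.2 160.9 271.1] 12.9
th 6.082 r 79.7 Ftan 1.75 Frad -0.4 f tool [-1.6  0.7  3.6] [487.3 162.  271. ] 13.0
th 6.096 r 79.7 Ftan 2.92 Frad 0.54 f tool [-3.   0.   2.5] [487.3 163.1 270.9] 13.1
th 6.109 r 79.7 Ftan 2.11 Frad 0.55 f tool [-2.2 -0.2  2.6] [487.4 164.2 270.8] 13.2
th 6.12 r 79.6 Ftan 3.28 Frad 1.51 f tool [-3.5 -1.   3.3] [487.5 165.  270.7] 13.2
```

```bash
F='import h;h.feel(4)'
python3 -m jog '[{"x":0.03,"y":-0.007,"z":0.006,"rx":0,"ry":0,"rz":0}]' >/dev/null; python3 -c "$F" && python3 -m jog '[{"x":0.03,"y":-0.005,"z":0.006,"rx":0,"ry":0,"rz":0}]' >/dev/null && python3 -c "$F" && python3 -m jog '[{"x":0.03,"y":-0.005,"z":0.006,"rx":0,"ry":0,"rz":0}]' >/dev/null && python3 -c "$F" && python3 -m jog '[{"x":0.03,"y":-0.004,"z":0.006,"rx":0,"ry":0,"rz":0}]' >/dev/null && python3 -c "$F" && python3 -m jog '[{"x":0.03,"y":-0.004,"z":0.006,"rx":0,"ry":0,"rz":0}]' >/dev/null && python3 -c "$F" && python3 -m jog '[{"x":0.03,"y":-0.003,"z":0.006,"rx":0,"ry":0,"rz":0}]' >/dev/null && python3 -c "$F" && python3 -m jog '[{"x":0.03,"y":-0.003,"z":0.006,"rx":0,"ry":0,"rz":0}]' >/dev/null && python3 -c "$F"
```

```text
th 6.13 r 79.6 Ftan 2.62 Frad 1.83 f tool [-2.9 -1.4  2.5] [487.5 165.8 270.7] 13.3
th 6.14 r 79.6 Ftan 2.27 Frad 3.89 f tool [-2.8 -3.5  1.1] [487.6 166.6 270.6] 13.4
th 6.15 r 79.6 Ftan 2.38 Frad 5.03 f tool [-3.  -4.7  0.8] [487.7 167.4 270.5] 13.5
th 6.161 r 79.6 Ftan 2.12 Frad 5.31 f tool [-2.8 -5.  -0.6] [487.8 168.3 270.5] 13.6
th 6.171 r 79.6 Ftan 1.7 Frad 4.65 f tool [-2.2 -4.4 -0.8] [487.9 169.1 270.4] 13.7
th 6.181 r 79.5 Ftan 2.51 Frad 6.53 f tool [-3.2 -6.2 -1. ] [488.  169.9 270.3] 13.8
th 6.192 r 79.5 Ftan 1.83 Frad 4.96 f tool [-2.3 -4.8 -1.9] [488.1 170.7 270.2] 13.8
```

```bash
F='import h;h.feel(4)'
python3 -m jog '[{"x":0.035,"y":-0.02,"z":0.004,"rx":0,"ry":0,"rz":0}]' >/dev/null; python3 -c "$F" && python3 -m jog '[{"x":0.035,"y":-0.005,"z":0.004,"rx":0,"ry":0,"rz":0}]' >/dev/null && python3 -c "$F" && python3 -m jog '[{"x":0.035,"y":-0.004,"z":0.004,"rx":0,"ry":0,"rz":0}]' >/dev/null && python3 -c "$F" && python3 -m jog '[{"x":0.035,"y":-0.004,"z":0.004,"rx":0,"ry":0,"rz":0}]' >/dev/null && python3 -c "$F" && python3 -m jog '[{"x":0.035,"y":-0.002,"z":0.004,"rx":0,"ry":0,"rz":0}]' >/dev/null && python3 -c "$F" && python3 -m jog '[{"x":0.035,"y":-0.001,"z":0.004,"rx":0,"ry":0,"rz":0}]' >/dev/null && python3 -c "$F" && python3 -m jog '[{"x":0.035,"y":-0.0,"z":0.004,"rx":0,"ry":0,"rz":0}]' >/dev/null && python3 -c "$F" && python3 -m jog '[{"x":0.035,"y":0.001,"z":0.004,"rx":0,"ry":0,"rz":0}]' >/dev/null && python3 -c "$F"
```

```text
th 6.203 r 79.6 Ftan 2.03 Frad 2.9 f tool [-2.3 -2.7 -1.1] [488.2 171.6 270.2] 13.9
th 6.214 r 79.6 Ftan 1.97 Frad 3.98 f tool [-2.2 -3.8 -1.5] [488.4 172.5 270.1] 14.0
th 6.225 r 79.6 Ftan 1.82 Frad 4.79 f tool [-2.1 -4.7 -3.5] [488.5 173.3 270. ] 14.1
th 6.236 r 79.6 Ftan 2.35 Frad 5.37 f tool [-2.6 -5.2 -3.7] [488.7 174.2 269.9] 14.2
th 6.247 r 79.6 Ftan 2.05 Frad 4.54 f tool [-2.2 -4.5 -4.2] [488.9 175.1 269.8] 14.2
th 6.259 r 79.5 Ftan 2.31 Frad 4.42 f tool [-2.4 -4.4 -5.2] [489.1 176.  269.8] 14.3
th 6.271 r 79.6 Ftan 2.3 Frad 5.12 f tool [-2.4 -5.1 -3.6] [489.2 176.9 269.7] 14.4
th 6.282 r 79.5 Ftan 2.41 Frad 5.25 f tool [-2.4 -5.2 -4.9] [489.5 177.8 269.6] 14.5
```

```bash
F='import h;h.feel(4)'
python3 -m jog '[{"x":0.03,"y":-0.015,"z":0.0,"rx":0,"ry":0,"rz":0}]' >/dev/null; python3 -c "$F" && python3 -m jog '[{"x":0.03,"y":-0.001,"z":0.002,"rx":0,"ry":0,"rz":0}]' >/dev/null && python3 -c "$F" && python3 -m jog '[{"x":0.03,"y":0.001,"z":0.002,"rx":0,"ry":0,"rz":0}]' >/dev/null && python3 -c "$F" && python3 -m jog '[{"x":0.03,"y":0.001,"z":0.002,"rx":0,"ry":0,"rz":0}]' >/dev/null && python3 -c "$F" && python3 -m jog '[{"x":0.03,"y":0.002,"z":0.002,"rx":0,"ry":0,"rz":0}]' >/dev/null && python3 -c "$F" && python3 -m jog '[{"x":0.03,"y":0.002,"z":0.002,"rx":0,"ry":0,"rz":0}]' >/dev/null && python3 -c "$F" && python3 -m jog '[{"x":0.03,"y":0.003,"z":0.002,"rx":0,"ry":0,"rz":0}]' >/dev/null && python3 -c "$F" && python3 -m jog '[{"x":0.03,"y":0.003,"z":0.002,"rx":0,"ry":0,"rz":0}]' >/dev/null && python3 -c "$F"
```

```text
th 0.008 r 79.6 Ftan 0.96 Frad 2.65 f tool [-0.9 -2.7 -3.2] [489.6 178.5 269.6] 14.6
th 0.015 r 79.6 Ftan 2.17 Frad 3.79 f tool [-2.1 -3.8 -4.7] [489.7 179.1 269.5] 14.7
th 0.025 r 79.6 Ftan 1.26 Frad 3.89 f tool [-1.2 -3.9 -5.2] [489.9 179.8 269.4] 14.8
th 0.034 r 79.6 Ftan 2.18 Frad 3.85 f tool [-2.  -3.9 -5.7] [490.1 180.5 269.4] 14.8
th 0.043 r 79.6 Ftan 1.72 Frad 4.28 f tool [-1.5 -4.3 -5.1] [490.3 181.2 269.3] 14.9
th 0.053 r 79.6 Ftan 2.46 Frad 4.03 f tool [-2.2 -4.1 -4.9] [490.5 181.9 269.3] 15.0
th 0.062 r 79.6 Ftan 2.29 Frad 3.67 f tool [-2.1 -3.8 -4.6] [490.7 182.7 269.2] 15.1
th 0.072 r 79.6 Ftan 1.61 Frad 3.84 f tool [-1.3 -3.9 -5. ] [491.  183.4 269.2] 15.2
```

```bash
F='import h;h.feel(4)'
python3 -m jog '[{"x":0.03,"y":-0.006,"z":0.0,"rx":0,"ry":0,"rz":0}]' >/dev/null; python3 -c "$F" && python3 -m jog '[{"x":0.03,"y":0.003,"z":0.002,"rx":0,"ry":0,"rz":0}]' >/dev/null && python3 -c "$F" && python3 -m jog '[{"x":0.03,"y":0.003,"z":0.002,"rx":0,"ry":0,"rz":0}]' >/dev/null && python3 -c "$F" && python3 -m jog '[{"x":0.03,"y":0.004,"z":0.002,"rx":0,"ry":0,"rz":0}]' >/dev/null && python3 -c "$F" && python3 -m jog '[{"x":0.03,"y":0.004,"z":0.002,"rx":0,"ry":0,"rz":0}]' >/dev/null && python3 -c "$F" && python3 -m jog '[{"x":0.03,"y":0.005,"z":0.002,"rx":0,"ry":0,"rz":0}]' >/dev/null && python3 -c "$F" && python3 -m jog '[{"x":0.03,"y":0.005,"z":0.002,"rx":0,"ry":0,"rz":0}]' >/dev/null && python3 -c "$F" && python3 -m jog '[{"x":0.03,"y":0.006,"z":0.002,"rx":0,"ry":0,"rz":0}]' >/dev/null && python3 -c "$F"
```

```text
th 0.081 r 79.6 Ftan 2.93 Frad 2.86 f tool [-2.7 -3.1 -4.3] [491.1 184.1 269.1] 15.2
th 0.089 r 79.6 Ftan 1.95 Frad 2.71 f tool [-1.7 -2.9 -4.9] [491.4 184.7 269. ] 15.3
th 0.099 r 79.6 Ftan 2.11 Frad 3.47 f tool [-1.8 -3.7 -5.3] [491.6 185.4 269. ] 15.4
th 0.108 r 79.6 Ftan 1.71 Frad 3.44 f tool [-1.3 -3.6 -4.5] [491.9 186.1 268.9] 15.5
th 0.118 r 79.6 Ftan 2.43 Frad 3.32 f tool [-2.  -3.6 -4.5] [492.1 186.8 268.9] 15.6
th 0.128 r 79.6 Ftan 1.64 Frad 3.12 f tool [-1.2 -3.3 -4.7] [492.4 187.6 268.8] 15.7
th 0.136 r 79.6 Ftan 2.42 Frad 3.05 f tool [-2.  -3.3 -5.8] [492.6 188.2 268.8] 15.8
th 0.144 r 79.6 Ftan 3.27 Frad 3.98 f tool [-2.7 -4.4 -6.8] [492.9 188.8 268.7] 15.8
```

Resistance may be starting to climb, so I'll use smaller steps.

```bash
F='import h;h.feel(6)'
python3 -m jog '[{"x":0.02,"y":0.002,"z":0.0,"rx":0,"ry":0,"rz":0}]' >/dev/null; python3 -c "$F" && python3 -m jog '[{"x":0.02,"y":0.003,"z":0.001,"rx":0,"ry":0,"rz":0}]' >/dev/null && python3 -c "$F" && python3 -m jog '[{"x":0.02,"y":0.003,"z":0.001,"rx":0,"ry":0,"rz":0}]' >/dev/null && python3 -c "$F" && python3 -m jog '[{"x":0.02,"y":0.003,"z":0.001,"rx":0,"ry":0,"rz":0}]' >/dev/null && python3 -c "$F" && python3 -m jog '[{"x":0.02,"y":0.003,"z":0.001,"rx":0,"ry":0,"rz":0}]' >/dev/null && python3 -c "$F"
```

```text
th 0.149 r 79.6 Ftan 2.92 Frad 3.07 f tool [-2.4 -3.5 -5.9] [493.  189.2 268.7] 15.9
th 0.154 r 79.6 Ftan 4.27 Frad 4.35 f tool [-3.6 -4.9 -5.9] [493.1 189.5 268.6] 16.0
th 0.159 r 79.6 Ftan 4.12 Frad 3.39 f tool [-3.5 -4.  -6.5] [493.3 189.9 268.6] 16.1
th 0.164 r 79.6 Ftan 4.82 Frad 4.02 f tool [-4.1 -4.7 -6. ] [493.5 190.3 268.6] 16.2
th 0.17 r 79.6 Ftan 4.38 Frad 3.53 f tool [-3.7 -4.2 -7. ] [493.6 190.7 268.6] 16.2
```

```bash
F='import h;h.feel(6.3)'
python3 -m jog '[{"x":0.02,"y":0.003,"z":0.0,"rx":0,"ry":0,"rz":0}]' >/dev/null; python3 -c "$F" && python3 -m jog '[{"x":0.02,"y":0.003,"z":0,"rx":0,"ry":0,"rz":0}]' >/dev/null && python3 -c "$F" && python3 -m jog '[{"x":0.02,"y":0.003,"z":0,"rx":0,"ry":0,"rz":0}]' >/dev/null && python3 -c "$F" && python3 -m jog '[{"x":0.02,"y":0.003,"z":0,"rx":0,"ry":0,"rz":0}]' >/dev/null && python3 -c "$F"
```

```text
th 0.174 r 79.6 Ftan 4.9 Frad 3.79 f tool [-4.2 -4.6 -7.1] [493.8 191.  268.5] 16.3
th 0.179 r 79.6 Ftan 5.38 Frad 3.68 f tool [-4.7 -4.6 -6.9] [493.9 191.4 268.5] 16.4
th 0.184 r 79.6 Ftan 4.82 Frad 3.22 f tool [-4.2 -4.  -6.3] [494.1 191.7 268.5] 16.5
th 0.189 r 79.6 Ftan 6.19 Frad 3.74 f tool [-5.4 -4.8 -7.6] [494.3 192.1 268.4] 16.6
```

```bash
F='import h;h.feel(7.0)'
python3 -m jog '[{"x":0.02,"y":0.003,"z":0.0,"rx":0,"ry":0,"rz":0}]' >/dev/null; python3 -c "$F" && python3 -m jog '[{"x":0.02,"y":0.003,"z":0,"rx":0,"ry":0,"rz":0}]' >/dev/null && python3 -c "$F" && python3 -m jog '[{"x":0.02,"y":0.003,"z":0,"rx":0,"ry":0,"rz":0}]' >/dev/null && python3 -c "$F"; python3 -m jog '[{"x":0,"y":0,"z":0,"rx":0,"ry":0,"rz":0},{"x":0,"y":0,"z":0,"rx":0,"ry":0,"rz":0}]' >/dev/null;python3 -c "$F"
```

```text
th 0.194 r 79.6 Ftan 5.73 Frad 3.23 f tool [-5.  -4.3 -7.2] [494.4 192.5 268.4] 16.7
th 0.2 r 79.6 Ftan 6.77 Frad 3.11 f tool [-6.  -4.4 -6.9] [494.6 192.9 268.4] 16.8
th 0.205 r 79.6 Ftan 6.6 Frad 3.74 f tool [-5.7 -5.  -6.5] [494.8 193.3 268.4] 16.8
th 0.205 r 79.6 Ftan 5.38 Frad 3.58 f tool [-4.6 -4.6 -7.5] [494.8 193.3 268.4] 17.0
```

```bash
F='import h;h.feel(8)'
python3 -m jog '[{"x":0.02,"y":0.003,"z":0.0,"rx":0,"ry":0,"rz":0}]' >/dev/null; python3 -c "$F" && python3 -m jog '[{"x":0.02,"y":0.003,"z":0,"rx":0,"ry":0,"rz":0}]' >/dev/null && python3 -c "$F" && python3 -m jog '[{"x":0.015,"y":0.003,"z":0,"rx":0,"ry":0,"rz":0}]' >/dev/null && python3 -c "$F"; for i in 1 2 3; do python3 -m jog '[{"x":0,"y":0,"z":0,"rx":0,"ry":0,"rz":0}]' >/dev/null;python3 -c "$F"; done
```

```text
th 0.209 r 79.6 Ftan 7.09 Frad 3.44 f tool [-6.3 -4.8 -7.3] [494.9 193.6 268.4] 17.1
th 0.214 r 79.6 Ftan 7.31 Frad 3.5 f tool [-6.4 -5.  -7.3] [495.1 193.9 268.3] 17.2
th 0.218 r 79.6 Ftan 8.49 Frad 3.31 f tool [-7.6 -5.1 -7.2] [495.2 194.2 268.3] 17.2
th 0.219 r 79.6 Ftan 7.71 Frad 3.35 f tool [-6.8 -4.9 -8.2] [495.2 194.3 268.3] 17.3
th 0.219 r 79.6 Ftan 7.72 Frad 3.2 f tool [-6.9 -4.8 -6.5] [495.2 194.3 268.3] 17.4
th 0.218 r 79.6 Ftan 7.33 Frad 2.79 f tool [-6.6 -4.3 -8.4] [495.2 194.2 268.3] 17.5
```

Seated: about 7.5 N held for 0.3 s at roughly 6.50 rad. Now I'll back the wheel off by about a quarter turn.

```bash
python3 -m jog '[{"x":-0.14,"y":-0.02,"z":-0.03,"rx":0,"ry":0,"rz":0},{"x":-0.4,"y":-0.06,"z":-0.05,"rx":0,"ry":0,"rz":0},{"x":-0.69,"y":-0.08,"z":-0.08,"rx":0,"ry":0,"rz":0},{"x":-1.1,"y":-0.04,"z":-0.11,"rx":0,"ry":0,"rz":0},{"x":-1.52,"y":0.03,"z":-0.14,"rx":0,"ry":0,"rz":0},{"x":-2.29,"y":0.35,"z":-0.21,"rx":0,"ry":0,"rz":0},{"x":-2.95,"y":0.86,"z":-0.27,"rx":0,"ry":0,"rz":0},{"x":-3.46,"y":1.52,"z":-0.34,"rx":0,"ry":0,"rz":0},{"x":-3.78,"y":2.29,"z":-0.41,"rx":0,"ry":0,"rz":0},{"x":-3.88,"y":2.85,"z":-0.44,"rx":0,"ry":0,"rz":0},{"x":-3.88,"y":2.85,"z":-0.44,"rx":0,"ry":0,"rz":0},{"x":-3.88,"y":2.85,"z":-0.44,"rx":0,"ry":0,"rz":0}]'; python3 -c "import h;h.feel()"
```

```text
time: 18.5
position: [543.1, 83.1, 279.3]
tcp_rot: [2.466, 1.946, 0.0]
wrist_force: [1.3, 0.5, -4.2]
opening: 0.266
gripper_force: 51.6
th 4.783 r 80.1 Ftan 1.06 Frad -0.84 f tool [0.8 1.1 4.2] [543.1  83.1 279.3] 18.5
```

```bash
python3 -m jog '[{"x":0,"y":0,"z":0,"rx":0,"ry":0,"rz":0},{"x":0,"y":0,"z":0,"rx":0,"ry":0,"rz":0},{"x":0,"y":0,"z":0,"rx":0,"ry":0,"rz":0},{"x":0,"y":0,"z":0,"rx":0,"ry":0,"rz":0},{"x":0,"y":0,"z":0,"rx":0,"ry":0,"rz":0},{"x":0,"y":0,"z":0,"rx":0,"ry":0,"rz":0},{"x":0,"y":0,"z":0,"rx":0,"ry":0,"rz":0},{"x":0,"y":0,"z":0,"rx":0,"ry":0,"rz":0}]' 1 && python3 -m jog '[{"x":0,"y":0,"z":-1,"rx":0,"ry":0,"rz":0},{"x":0,"y":0,"z":-2,"rx":0,"ry":0,"rz":0},{"x":0,"y":0,"z":-3,"rx":0,"ry":0,"rz":0},{"x":0,"y":0,"z":-4.5,"rx":0,"ry":0,"rz":0},{"x":0,"y":0,"z":-6,"rx":0,"ry":0,"rz":0},{"x":0,"y":0,"z":-6,"rx":0,"ry":0,"rz":0},{"x":0,"y":0,"z":-6,"rx":0,"ry":0,"rz":0},{"x":0,"y":0,"z":-6,"rx":0,"ry":0,"rz":0},{"x":0,"y":0,"z":-6,"rx":0,"ry":0,"rz":0}]'; python3 - <<'E'
from h import *
a=read_camera("side")
cv2.imwrite("pics/f.png",cv2.resize(a[130:310,230:400],None,fx=3.3,fy=3.3,interpolation=2))
E
```

```text
time: 19.17
position: [542.4, 84.8, 279.4]
tcp_rot: [2.464, 1.948, 0.0]
wrist_force: [0.7, 0.5, 0.3]
opening: 0.997
gripper_force: 0.0
time: 19.92
position: [542.0, 84.5, 428.0]
tcp_rot: [-2.464, -1.948, 0.003]
wrist_force: [-0.6, -0.3, -1.0]
opening: 1.001
gripper_force: 0.0
```

View pics/f.png

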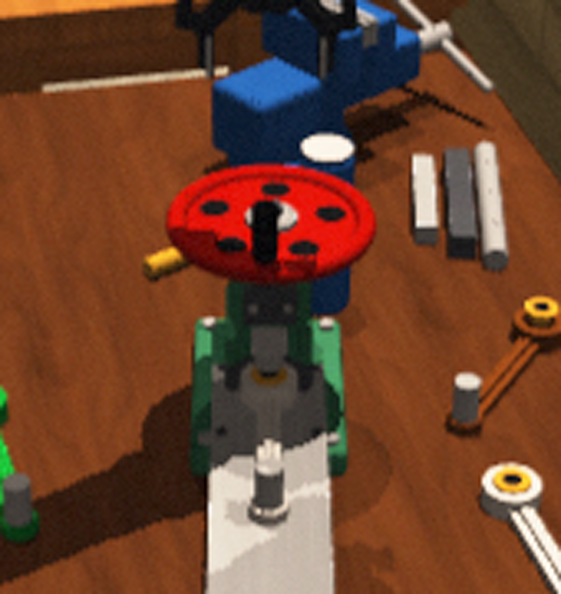

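The handle is free at (265,230) and the gripper is clear above. The lever is still in the V, with the bush flange on the boss at (268,377) and the ram nose raised above it.

```bash
python3 -c "
from bench import *
print(sign_off())"
```

```text
the job is handed in; nothing more can be done
None
```

The job is handed in, with no verdict returned: the lever is home in the V, I held about 7.5 N at the handle to seat the bush at roughly 6.50 rad, then backed the wheel off to about 4.8 rad, let go and raised the gripper clear.

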